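# Fit the tall peg in the split clamp and set its thumbscrew

### The job

Lift the one tall peg out of the peg board, drop it end-down into the empty socket of the wooden clamp block until it stands on the socket's floor, and let go of it. Then turn the clamp's winged thumbscrew clockwise until it seats against its stop and back it off a quarter turn, so that the peg stays captive but can still turn. Finish while still gripping the thumbscrew, holding it still at that setting; leave the short pegs and the other things where they are.

Things in the scene. Friction and masses are not known exactly. Their poses are not given: they have to be found in the camera images.
- tall_peg_mid (a point): The tall round plastic peg: 18 mm diameter, 105 mm long, 20 to 45 g, ends chamfered 2 mm; the only tall one of the four pegs, standing in any of the four holes of the peg board, its foot 10 mm and its top 115 mm above the table. Point: its centre, half-way up; z runs along the peg, upward.
- board: Peg board, a fixed pale wooden block 70 x 220 x 35 mm with a row of four holes along its y axis (50 mm apart, at y = -75, -25, 25, 75 mm), each 21 mm wide and 25 mm deep, one peg in each. Origin: centre of its underside, on the table. Squeezing the tall peg along the board's x axis keeps the fingers clear of the other pegs.
- clamp: Clamp block, fixed, pale wood, 70 (x) x 190 (y) x 50 mm high. The socket lies at y = -55 mm of its frame and the thumbscrew's upright axis at y = +55 mm, both at x = 0; a dark saw cut joins them. A small brass stud on its top at x = 30, y = 55 mm marks where the long wing points when the screw is seated. Origin: centre of its underside, on the table.
- socket_floor (a point): Centre of the floor of the clamp's socket, 10 mm above the table. The socket is a round hole 21 mm wide, open at the top, 40 mm deep, its mouth 50 mm above the table with a small chamfer. A peg standing home in it has its centre 52.5 mm above this point.
- thumbscrew (a joint): Angle of the thumbscrew, rad: 0 when seated against its stop (the hard end of its turn), growing as it is backed off, counterclockwise seen from above, to 2.8. Starts 1.2 to 2.4 rad short of the stop, and stays where it is left; turning takes about 0.06 N m, more only at the stop. A quarter turn back from the stop is 1.57. It does not rise or sink as it turns.
- screw_grip (a point): Grip point of the steel thumbscrew, on its upright axis, 84 mm above the table. Its wing is a flat upright plate 12 mm thick, from 66 to 99 mm above the table, whose faces are squeezed across their thickness. This point turns with the wing: x runs along the wing, towards its long end (35 mm from the axis; the other end 25 mm), y across its thickness, z up. When the screw is seated, x is along the clamp block's x axis.
- short_peg0_mid (a point): Short round plastic peg, 18 mm diameter, 65 mm long, standing in the peg board (top 75 mm above the table); a bystander. Point: its centre.
- short_peg1_mid (a point): Another short round plastic peg, 18 mm diameter, 65 mm long, standing in the peg board (top 75 mm above the table); a bystander. Point: its centre.
- short_peg2_mid (a point): Another short round plastic peg, 18 mm diameter, 65 mm long, standing in the peg board (top 75 mm above the table); a bystander. Point: its centre.
- ring: Flat steel puzzle ring, 52 mm across, 9 mm thick, lying between board and clamp; a bystander. Origin: centre of its underside.
- bowl: Small white ceramic bowl, 100 mm across, 45 mm high; a bystander. Origin: centre of its underside.
- jar: Glass marble jar with steel lid, 80 mm across, 114 mm high; a bystander. Origin: centre of its underside.
- torch: Black torch lying on its side, 130 mm long, 36 mm wide at the head; a bystander. Origin: below its middle, on the table.
Not all that is in view belongs to the job. Leave any green look-alike of the clamp alone.

How it is judged:
By the outcome, as a careful person would: the job done as asked, in the order asked, and still so for the second after the job is handed in, while the arm keeps its last pose, push and grip.
It also fails if it takes over 64 s, if anything falls off the work surface, if the arm or the gripper's body presses on something with over 40 N, if the wrist force passes 120 N, or if a joint passes its speed limit or range.

### The arm

A 7-joint arm with a two-finger parallel gripper is mounted at the origin on the work surface. World frame = base frame: x ahead of the robot, y to its left, z up, the work surface at z = 0. Lengths are in m, angles in degrees, forces in N, time in s.
With the tool pointing down it reaches from about 0.425 to 0.95 m from the base axis. Payload 4.7 kg.
Tool frame: the origin (TCP) lies where the fingers leave the gripper's body, on its centre line; the fingertips stand 73 mm ahead of it and the grasp point (between the pads) lies 54 mm ahead of it; z points along the fingers, y is the line along which they close (so a half turn about z gives the same grasp; the last joint's range is limited). The gripper opens to 85 mm and grips with 20 to 120 N. Pads are 22 mm wide; open, the fingers measure 114 mm over their backs; the gripper's body (76 mm by 85 mm) begins 54 mm behind the grasp point. The pads swing forward as they close: fully open they stand 13 mm farther back than shut.
Start: joints at [68.933, 26.849, -2.785, 87.806, 1.381, 65.374, -4.715], TCP at [0.224, -0.637, 0.304] pointing down, gripper open.
Joint ranges: [-148.3, 148.3], [-19.14, 114.17], [-79.39, 73.82], [5.75, 140.21], [-59.74, 239.74], [12.07, 113.84], [-152.46, 152.46]. Speed limits (degrees/s): [147.25, 147.25, 180, 180, 180, 180, 180].

### API

Orientations are given as [roll, pitch, yaw] about the fixed x, y, z axes, in that order (R = Rz(yaw) Ry(pitch) Rx(roll)).
In Python, from station import bot gives the robot as it stands.
- The arm moves only by the tool drive_tool, never from a script. Its argument "steps" is a list of rows, each a list of 7 numbers: the shift along the tool's x, y, z in mm, then the turn, a rotation vector about the tool's x, y, z in degrees, then the opening, from -1 (shut) to 1 (fully open). A call has 1 to 8 rows; each row shifts and turns the commanded pose from where the row before left it, along the tool's axes as they then stand; what a row does not reach is not made up. A row lasts 1/8 s, in which the tool goes at most 62.5 mm and 10.7 degrees, less where a joint would pass 70% of its speed; a pose out of reach is approached as far as the arm can. A call with a gripper value outside its range is refused whole. The fingers move at their own pace and stop on an object; "newtons" is the grip in N (left out, the last holds). Time passes only in rows, so rows that do not move let the fingers close. It gives the time, the measured TCP pose, the force, the opening and the grip force at its end, in the units of the state.
- bot.get_obs(): the state, without advancing time (a new reading comes with each control period).
- bot.camera(name): name is "scene" or "top" or "wrist"; returns the picture (400x640x3 uint8, red, green, blue); there is no depth.
- bot.camera_params(name): a dict with "fx", "fy", "cx", "cy" (pixels), "R" (3x3) and "t" (3): a world point X has camera coordinates R X + t. Camera axes: x right, y down, z forward; pixel columns grow to the right and rows downward; lengths in m; the calibration is good to about 2 mm. A picture is of the moment at which its call begins: read the wrist's pose just before it. camera_params takes no time and is no camera call; for the wrist camera it gives the pose at the moment of the call.
- bot.finish_job(): hands the job in; it is judged then, once.
The state is a dict: "time_s": time; "joints": joint angles; "qd": joint speeds; "effort": joint torques, N m; "eef_pos": TCP position; "eef_rot": TCP orientation; "force": force on the tool from outside, world axes, zero at the start; "ft_torque": the same for the moment, N m; "opening": finger opening in m; "grip_force": force on a finger pad.
Only numpy, scipy, OpenCV 4.12 (cv2) and the standard library are available. Lean on these libraries where they do the work, as an engineer would, in place of code of your own. Each camera call takes 0.05 s, during which the arm holds its last target. There are 200 camera calls.

## Working session

There is one attempt and no reset: what is moved stays moved. The work goes in short steps, Python scripts to look and compute and a tool call to move; the robot and the scene stay as the last step left them, time stands still between calls to the robot, and variables do not carry over. Pictures are saved under pics/ and viewed, at most 10 in all, crops included, and the job is handed in when it is done.

Besides the shell and the picture viewer there is one more tool, called as name(argument=value, ...), one argument or row to a line, values as JSON. drive_tool: Moves the arm, as the interface text tells. Its arguments: {"type":"object","properties":{"steps":{"type":"array","items":{"type":"array","items":{"type":"number"}}},"newtons":{"type":"number"}},"required":["steps"]}

```bash
mkdir -p pics
python3 - <<'E'
from station import bot
import cv2,numpy as np
o=bot.get_obs();print(o['time_s'],o['eef_pos'],o['eef_rot'],o['opening'])
for n in("scene","top"):
    cv2.imwrite(f"pics/{n}0.png",bot.camera(n)[:,:,::-1]);p=bot.camera_params(n);print(n,{k:np.round(v,3).tolist() for k,v in p.items()})
E
```

```text
0.0 [ 0.22421362 -0.63620062  0.30282655] [-1.79885016e+02  1.92177117e-03  1.94129320e+01] 0.08528029576147733
scene {'fx': 467.285, 'fy': 467.285, 'cx': 320.03, 'cy': 199.446, 'R': [[0.382, 0.924, -0.003], [0.613, -0.256, -0.747], [-0.691, 0.284, -0.665]], 't': [-0.22, -0.25, 1.524]}
top {'fx': 478.37, 'fy': 478.37, 'cx': 314.242, 'cy': 192.176, 'R': [[-0.02, -1.0, -0.012], [-0.988, 0.021, -0.152], [0.152, 0.009, -0.988]], 't': [0.042, 0.539, 1.238]}
```

View pics/top0.png

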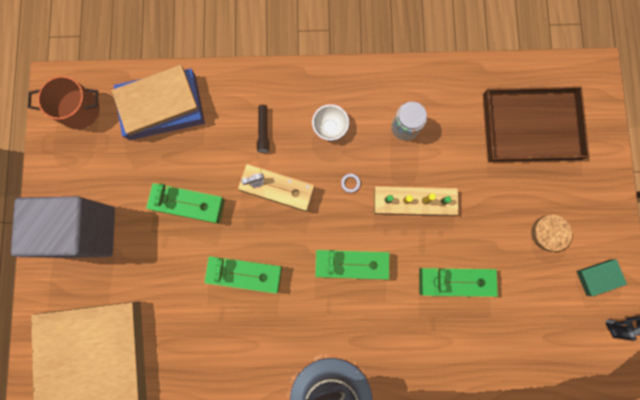

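View pics/scene0.png

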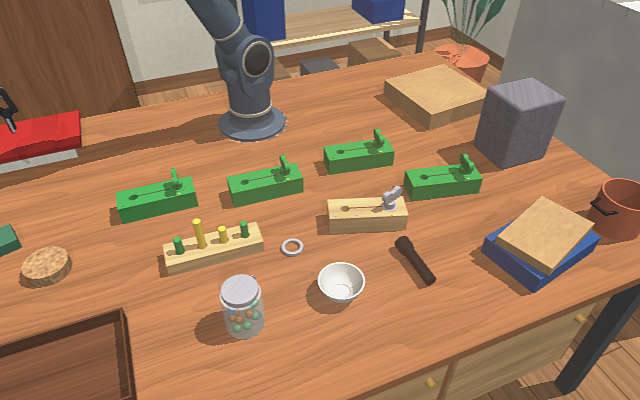

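The top view shows the board at (417,201) with the tall yellow peg's top at (432,197), second from the right. The real clamp has its socket at (295,193) and the screw at about (255,181). The scene view confirms the tall peg is second from the left, at (197,221).

```bash
cat > h.py <<'E'
import numpy as np,cv2
from scipy.spatial.transform import Rotation as Ro
from station import bot
def ray(p,u,v):
    R=np.array(p['R']);t=np.array(p['t'])
    return -R.T@t, R.T@np.array([(u-p['cx'])/p['fx'],(v-p['cy'])/p['fy'],1])
def onz(p,u,v,z):
    c,d=ray(p,u,v);return c+d*(z-c[2])/d[2]
def proj(p,X):
    q=np.array(p['R'])@X+p['t'];return q[0]/q[2]*p['fx']+p['cx'],q[1]/q[2]*p['fy']+p['cy']
def delta(X,yaw):
    """tool-frame shift (mm) and tool z turn (deg) from measured pose to TCP X, pointing down with yaw"""
    o=bot.get_obs();R=Ro.from_euler('xyz',o['eef_rot'],degrees=True)
    T=Ro.from_euler('xyz',[180,0,yaw],degrees=True)
    return np.round(R.inv().apply(np.array(X)-o['eef_pos'])*1e3,1),np.round((R.inv()*T).as_rotvec(degrees=True),2)
def yawx(a): return np.degrees(np.arctan2(a[1],a[0]))
E
python3 - <<'E'
from h import *
p=bot.camera_params("top");im=cv2.imread("pics/top0.png")
hsv=cv2.cvtColor(im,cv2.COLOR_BGR2HSV)
for n,(u,v) in dict(board=(380,192),sock=(283,198),table=(340,220)).items(): print(n,hsv[v,u])
m=((hsv[...,0]<30)&(hsv[...,0]>13)&(hsv[...,2]>185)&(hsv[...,1]<140)).astype(np.uint8)
m=cv2.morphologyEx(m,cv2.MORPH_CLOSE,np.ones((9,9)))
for n,(x0,x1),z in(("clamp",(230,325),.05),("board",(365,470),.035)):
    mm=np.zeros_like(m);mm[155:225,x0:x1]=m[155:225,x0:x1]
    c=max(cv2.findContours(mm,0,2)[0],key=cv2.contourArea);r=cv2.minAreaRect(c);b=cv2.boxPoints(r)
    print(n,r,np.round(onz(p,*r[0],z),3)); print(np.round([onz(p,*q,z)[:2] for q in b],3).tolist())
for n,u,v,z in(("sock",295,193,.05),("tall",432,197,.115),("screw",255,181,.09),("s0",390,199,.075),("s3",447,200,.075),("jar",410,115,.11),("bowl",331,123,.045)): print(n,np.round(onz(p,u,v,z),3))
wp=bot.camera_params("wrist");o=bot.get_obs();R=Ro.from_euler('xyz',o['eef_rot'],degrees=True)
print("wrist cam in tool",R.inv().apply(ray(wp,0,0)[0]-o['eef_pos']),np.round(R.inv().as_matrix()@np.array(wp['R']).T,2).tolist(),wp['fx'])
cv2.imwrite("pics/crop.png",cv2.resize(im[155:225,230:470],None,fx=3.3,fy=3.3,interpolation=cv2.INTER_CUBIC))
E
```

```text
board [ 19 111 238]
sock [ 25  94 241]
table [ 13 155 194]
clamp ((275.5432434082031, 186.35946655273438), (71.97750854492188, 27.12942123413086), 17.10272979736328) [0.557 0.133 0.05 ]
[[0.552, 0.236], [0.622, 0.215], [0.561, 0.031], [0.492, 0.054]]
board ((415.5018005371094, 199.92050170898438), (83.5693359375, 26.6749324798584), 1.3019527196884155) [ 0.514 -0.239  0.035]
[[0.483, -0.126], [0.555, -0.13], [0.545, -0.354], [0.474, -0.347]]
sock [0.538 0.082 0.05 ]
tall [ 0.51  -0.265  0.115]
screw [0.565 0.183 0.09 ]
s0 [ 0.513 -0.166  0.075]
s3 [ 0.507 -0.313  0.075]
jar [ 0.726 -0.221  0.11 ]
bowl [ 0.729 -0.019  0.045]
wrist cam in tool [ 0.07430438 -0.00011566 -0.07000243] [[0.0, -0.96, -0.29], [1.0, -0.0, 0.0], [-0.0, -0.29, 0.96]] 323.13537752787295
```

View pics/crop.png

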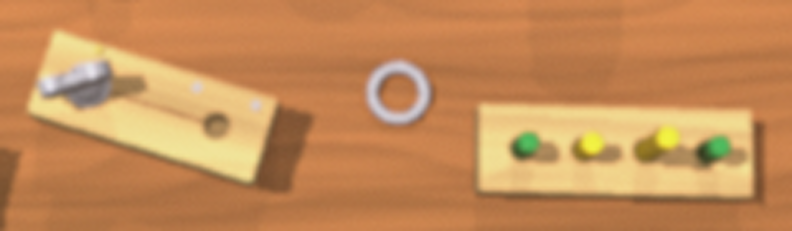

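The crop sharpens this: tall peg top at crop (668,138), socket at (216,125), brass stud at (100,50). The wing's long end is on the left at (40,88), so it is about 124° short of seated. Next I work out the move above the peg.

Run:
```python
from h import *
print(delta([.511,-.265,.25],87.7))
```

```text
(array([ 393.9, -254.7,   53.4]), array([-9.000e-02, -6.000e-02, -6.828e+01]))
```

drive_tool(
  steps=[
    [49.2,-31.8,6.7,0,0,0,1],
    [49.2,-31.8,6.7,0,0,0,1],
    [49.2,-31.8,6.7,0,0,0,1],
    [49.2,-31.8,6.7,0,0,0,1],
    [49.2,-31.8,6.7,0,0,0,1],
    [49.2,-31.8,6.7,0,0,0,1],
    [49.2,-31.8,6.7,0,0,0,1],
    [49.2,-31.8,6.7,0,0,0,1],
  ],
)

```text
time_s: 1.1
eef_pos: [0.5118, -0.2643, 0.2499]
eef_rot: [-180.0, 0.0, 19.4]
force: [0.3, -0.6, -0.3]
opening: 0.0857
grip_force: 0.0
```

drive_tool(
  steps=[
    [0,0,0,0,0,-9.8,1],
    [0,0,0,0,0,-9.8,1],
    [0,0,0,0,0,-9.8,1],
    [0,0,0,0,0,-9.8,1],
    [0,0,0,0,0,-9.8,1],
    [0,0,0,0,0,-9.8,1],
    [0,0,0,0,0,-9.5,1],
    [0,0,0,0,0,0,1],
  ],
)

```text
time_s: 2.1
eef_pos: [0.5107, -0.2659, 0.2499]
eef_rot: [-180.0, -0.0, 87.6]
force: [-0.6, 0.4, 1.2]
opening: 0.0853
grip_force: 0.0
```

Run:
```python
from h import *
p=bot.camera_params("wrist");im=bot.camera("wrist")[:,:,::-1].copy();cv2.imwrite("pics/w1.png",im)
print(delta([.511,-.265,.25],87.7))
print(proj(p,np.array([.511,-.265,.115])))
hsv=cv2.cvtColor(im,cv2.COLOR_BGR2HSV)
m=cv2.inRange(hsv,(23,150,60),(35,255,255))
for c in cv2.findContours(m,0,2)[0]:
    if cv2.contourArea(c)>60: print(cv2.boundingRect(c),cv2.minEnclosingCircle(c))
```

```text
(array([ 1. ,  0.2, -0. ]), array([-0.03, -0.02, -0.17]))
(np.float64(321.8615398785401), np.float64(221.64117662596792))
(311, 207, 26, 26) ((324.6027526855469, 218.3493194580078), 14.118206024169922)
```

View pics/w1.png

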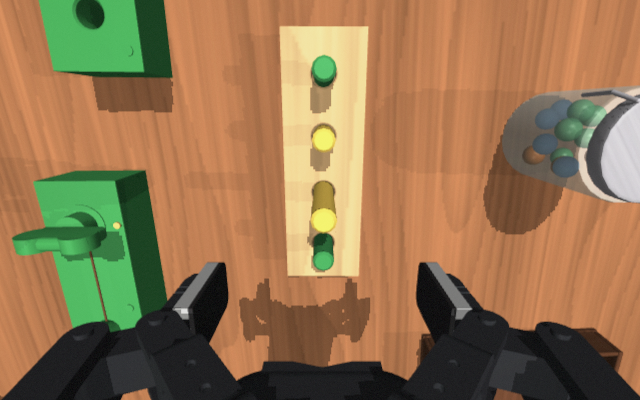

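The wrist view shows the tall peg's top at (324,220), within 2 mm of the estimate. The short pegs are in line and clear of the fingers. I descend and grip.

drive_tool(
  steps=[
    [2,1.6,0,0,0,0,1],
    [0,0,30,0,0,0,1],
    [0,0,40,0,0,0,1],
    [0,0,41,0,0,0,1],
    [0,0,0,0,0,0,-1],
    [0,0,0,0,0,0,-1],
    [0,0,0,0,0,0,-1],
    [0,0,0,0,0,0,-1],
  ],
  newtons=50,
)

```text
time_s: 3.15
eef_pos: [0.5134, -0.2643, 0.1409]
eef_rot: [179.9, 0.1, 87.7]
force: [-0.4, -0.5, 4.4]
opening: 0.0167
grip_force: 48.5
```

drive_tool(
  steps=[
    [0,0,0,0,0,0,-1],
    [0,0,0,0,0,0,-1],
    [0,0,0,0,0,0,-1],
    [0,0,0,0,0,0,-1],
  ],
)

```text
time_s: 3.65
eef_pos: [0.5135, -0.2643, 0.1409]
eef_rot: [179.9, 0.1, 87.7]
force: [-1.6, -0.7, 6.8]
opening: 0.0164
grip_force: 48.8
```

drive_tool(
  steps=[
    [0,0,-15,0,0,0,-1],
    [0,0,-30,0,0,0,-1],
    [0,0,-35,0,0,0,-1],
    [0,0,-35,0,0,0,-1],
    [0,0,0,0,0,0,-1],
  ],
)

```text
time_s: 4.28
eef_pos: [0.5142, -0.2643, 0.2581]
eef_rot: [179.6, 0.2, 87.7]
force: [0.0, -0.3, -1.0]
opening: 0.017
grip_force: 48.7
```

Run:
```python
from h import *
print(delta([.540,.081,.25],71.8))
print(bot.get_obs()['opening'])
cv2.imwrite("pics/w2.png",bot.camera("wrist")[:,:,::-1])
```

```text
(array([346.1,  11.9,   7.1]), array([ 0.39,  0.12, 15.9 ]))
0.01696640790030479
```

View pics/w2.png

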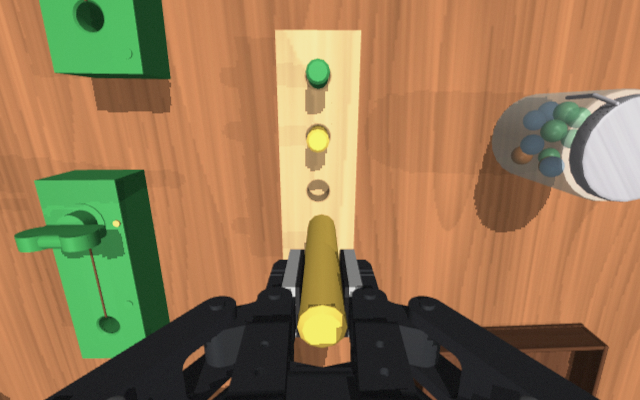

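The peg is held upright between the pads, its top at (320,325), and the empty hole is at (318,190). I go to a point 60 mm short of the socket and look there.

drive_tool(
  steps=[
    [57.7,-1,0,0,0,0,-1],
    [57.7,-1,0,0,0,0,-1],
    [57.7,-1,0,0,0,0,-1],
    [57.7,-1,0,0,0,0,-1],
    [57.7,-1,0,0,0,0,-1],
    [0,0,0,0,0,8,-1],
    [0,0,0,0,0,8,-1],
    [0,0,0,0,0,0,-1],
  ],
)

```text
time_s: 5.32
eef_pos: [0.5185, 0.0245, 0.2533]
eef_rot: [-179.9, 0.1, 71.8]
force: [0.5, -0.5, -1.4]
opening: 0.0167
grip_force: 48.7
```

drive_tool(
  steps=[
    [0,0,0,0,0,0,-1],
    [0,0,0,0,0,0,-1],
  ],
)

```text
time_s: 5.58
eef_pos: [0.5191, 0.0243, 0.254]
eef_rot: [-180.0, 0.0, 71.7]
force: [0.2, -0.2, -1.1]
opening: 0.017
grip_force: 48.7
```

Run:
```python
from h import *
o=bot.get_obs();p=bot.camera_params("wrist");cv2.imwrite("pics/w3.png",bot.camera("wrist")[:,:,::-1])
np.savez("w3.npz",**p,pos=o['eef_pos'],rot=o['eef_rot'])
R=Ro.from_euler('xyz',o['eef_rot'],degrees=True)
print(o['eef_pos'],o['eef_rot'])
for z in(.026,.131): print(proj(p,o['eef_pos']+R.apply([0,0,z])))
print(proj(p,np.array([.54,.081,.05])))
```

```text
[0.51910839 0.02425506 0.25403102] [-1.79968263e+02  6.43042424e-03  7.17443390e+01]
(np.float64(321.31260981057454), np.float64(328.89252290218684))
(np.float64(321.4419240946243), np.float64(224.99405669080778))
(np.float64(324.11646748166777), np.float64(125.23754309433731))
```

View pics/w3.png

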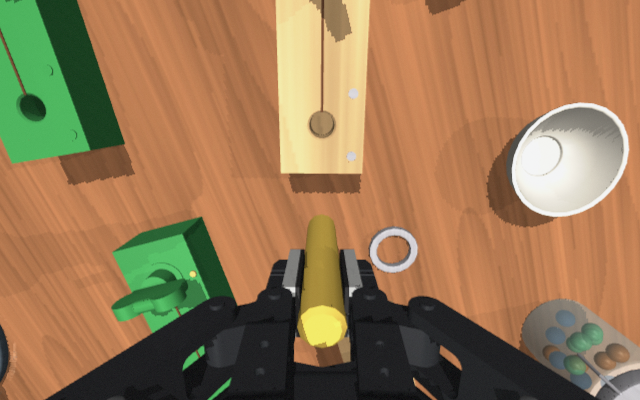

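The socket mouth is at about (322,124) and the clamp runs straight along the image columns. The peg's top (323,326) and foot (320,~225) lie on the tool axis.

Run:
```python
from h import *
d=np.load("w3.npz");p={k:d[k] for k in('fx','fy','cx','cy','R','t')};im=cv2.imread("pics/w3.png")
g=cv2.cvtColor(im,cv2.COLOR_BGR2GRAY)[100:150,295:350]
m=(g<150).astype(np.uint8);m=cv2.morphologyEx(m,cv2.MORPH_OPEN,np.ones((5,5)))
c=max(cv2.findContours(m,0,2)[0],key=cv2.contourArea);e=cv2.fitEllipse(c);u,v=e[0][0]+295,e[0][1]+100;print(u,v,e)
S=onz(p,u,v,.05);print("socket",S)
# clamp long edges on top face -> yaw
hsv=cv2.cvtColor(im,cv2.COLOR_BGR2HSV);E=[]
for r in(20,160):
    w=np.where((hsv[r,260:390,2]>200)&(hsv[r,260:390,1]<140))[0]+260;E+=[onz(p,w.min(),r,.05),onz(p,w.max(),r,.05)];print(w.min(),w.max())
print([yawx(E[i]-E[i+2])for i in(0,1)])
# peg foot edges, columns
for r in(225,235,310,325):
    w=np.where((hsv[r,290:350,0]>23)&(hsv[r,290:350,0]<35)&(hsv[r,290:350,1]>150))[0]+290;print(r,w.min(),w.max())
print(delta([S[0],S[1],.254],71.7))
```

```text
321.70873641967773 123.92831230163574 ((26.708736419677734, 23.928312301635742), (25.418603897094727, 26.439367294311523), 13.428771018981934)
socket [0.53844393 0.08261491 0.05      ]
276 369
280 363
[np.float64(71.23176765741442), np.float64(71.43530309844209)]Traceback (most recent call last):
  File "<stdin>", line 14, in <module>
    return umr_minimum(a, axis, None, out, keepdims, initial, where)
ValueError: zero-size array to reduction operation minimum which has no identity
```

drive_tool(
  steps=[
    [31,0,0,0,0,0,-1],
    [30.5,0,0,0,0,0,-1],
    [0,0,30,0,0,0,-1],
    [0,0,30,0,0,0,-1],
    [0,0,8,0,0,0,-1],
    [0,0,0,0,0,0,-1],
    [0,0,0,0,0,0,-1],
  ],
)

```text
time_s: 6.5
eef_pos: [0.5393, 0.083, 0.1875]
eef_rot: [179.9, -0.1, 71.7]
force: [-0.3, -1.2, 0.2]
opening: 0.017
grip_force: 48.7
```

Run:
```python
from h import *
print(delta([.53844,.08261,.186],71.5))
p=bot.camera_params("wrist");im=bot.camera("wrist")[:,:,::-1];cv2.imwrite("pics/w4.png",im);q=proj(p,np.array([.53844,.08261,.05]));print(q)
cv2.imwrite("pics/w4c.png",cv2.resize(im[130:330,220:420],None,fx=3,fy=3))
```

```text
(array([-0.7, -0.7,  1.5]), array([ 0.12, -0.06,  0.2 ]))
(np.float64(320.01558864014834), np.float64(222.80551832861318))
```

View pics/w4c.png

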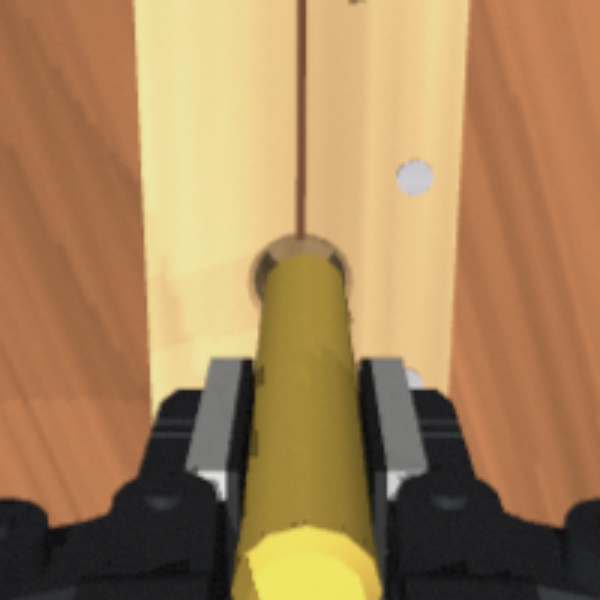

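The peg's foot sits over the socket, about 0.5 mm to the right (foot centre column 303 against mouth 300 in the crop). I correct and lower it.

drive_tool(
  steps=[
    [-0.5,-0.7,0,0,0,0,-1],
    [0,0,6,0,0,0,-1],
    [0,0,6,0,0,0,-1],
    [0,0,5,0,0,0,-1],
    [0,0,0,0,0,0,-1],
  ],
)

```text
time_s: 7.18
eef_pos: [0.5374, 0.0826, 0.1686]
eef_rot: [-179.9, 0.0, 71.7]
force: [-0.1, -0.0, 0.1]
opening: 0.0167
grip_force: 48.7
```

In the hole without contact force. I continue down to the floor.

drive_tool(
  steps=[
    [0,0,6,0,0,0,-1],
    [0,0,6,0,0,0,-1],
    [0,0,6,0,0,0,-1],
    [0,0,5,0,0,0,-1],
    [0,0,0,0,0,0,-1],
  ],
)

```text
time_s: 7.8
eef_pos: [0.5375, 0.0826, 0.1458]
eef_rot: [-180.0, 0.0, 71.7]
force: [-0.3, -0.2, -0.1]
opening: 0.0173
grip_force: 48.7
```

drive_tool(
  steps=[
    [0,0,2,0,0,0,-1],
    [0,0,1.5,0,0,0,-1],
    [0,0,0,0,0,0,-1],
  ],
)

```text
time_s: 8.18
eef_pos: [0.5377, 0.0827, 0.1428]
eef_rot: [-180.0, 0.0, 71.7]
force: [-0.3, 0.2, -0.6]
opening: 0.0168
grip_force: 48.7
```

drive_tool(
  steps=[
    [0,0,1.5,0,0,0,-1],
    [0,0,1,0,0,0,-1],
    [0,0,0,0,0,0,-1],
  ],
)

```text
time_s: 8.55
eef_pos: [0.5379, 0.0828, 0.1409]
eef_rot: [180.0, 0.0, 71.7]
force: [-1.3, 0.1, 4.5]
opening: 0.017
grip_force: 49.3
```

drive_tool(
  steps=[
    [0,0,0,0,0,0,1],
    [0,0,0,0,0,0,1],
    [0,0,0,0,0,0,1],
    [0,0,0,0,0,0,1],
  ],
)

```text
time_s: 9.05
eef_pos: [0.5377, 0.0826, 0.1402]
eef_rot: [-180.0, 0.0, 71.7]
force: [0.3, -0.3, 0.1]
opening: 0.0855
grip_force: 0.0
```

drive_tool(
  steps=[
    [0,0,-20,0,0,0,1],
    [0,0,-45,0,0,0,1],
    [0,0,-50,0,0,0,1],
    [55,0,0,0,0,0,1],
    [55,0,0,0,0,0,1],
    [0,0,0,0,0,0,1],
    [0,0,0,0,0,0,1],
  ],
)

```text
time_s: 9.93
eef_pos: [0.572, 0.1868, 0.2548]
eef_rot: [-180.0, 0.1, 71.7]
force: [-0.6, -0.6, -0.9]
opening: 0.0857
grip_force: 0.0
```

Run:
```python
from h import *
o=bot.get_obs();p=bot.camera_params("wrist");im=bot.camera("wrist")[:,:,::-1].copy()
np.savez("w5.npz",**p,pos=o['eef_pos'],rot=o['eef_rot']);print(o['eef_pos'],o['joints'])
A=np.array([.53844+.110*np.cos(np.radians(71.4)),.08261+.110*np.sin(np.radians(71.4)),.05])
for z in(.05,.066,.084,.099): print(z,proj(p,A+[0,0,z-.05]))
cv2.imwrite("pics/w5.png",im)
```

```text
[0.57199015 0.18675014 0.25480344] [  1.0931578   25.93174521 -31.13154699  99.91494249  15.40809052
  58.5016531  -53.89740085]
0.05 (np.float64(323.22269812722675), np.float64(194.93354195338742))
0.066 (np.float64(323.3043018207932), np.float64(199.92568120865116))
0.084 (np.float64(323.40796188676467), np.float64(206.26712804668972))
0.099 (np.float64(323.5058271990794), np.float64(212.25407846502267))
```

View pics/w5.png

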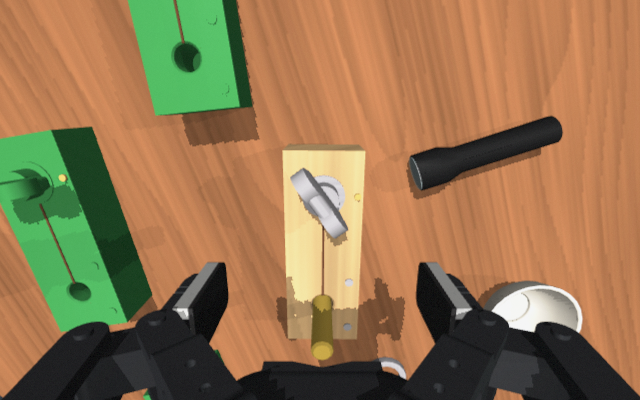

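The peg stands in the socket, its top at (321,350). The wing's long end points up-left at (300,175), its short end is at (341,232), and its lower-left edge is the clean top edge. I fit that edge on z = 99 mm.

Run:
```python
from h import *
d=np.load("w5.npz");p={k:d[k] for k in('fx','fy','cx','cy','R','t')};im=cv2.imread("pics/w5.png")
hsv=cv2.cvtColor(im,cv2.COLOR_BGR2HSV)
m=(hsv[...,1]<60).astype(np.uint8);P=[]
for r in range(186,228,2):
    w=np.where(m[r,285:350])[0]+285
    P.append(onz(p,w.min()-.5,r+0.,.099)[:2])
P=np.array(P);vx,vy,x0,y0=cv2.fitLine(P.astype(np.float32),cv2.DIST_HUBER,0,.01,.01).ravel()
a=np.array([vx,vy]);a*=np.sign(a[1]);n=np.array([-a[1],a[0]])
A=np.array([.53844+.110*np.cos(np.radians(71.4)),.08261+.110*np.sin(np.radians(71.4))])
res=(P-[x0,y0])@n;print("A",A,"wing yaw",yawx(a),"rms",res.std(),"axis offset from edge",(A-[x0,y0])@n,"angle",np.radians(yawx(a)+18.6))
w=np.argwhere(m[165:240,285:350]);s=[(onz(p,c+285,r+165,.099)[:2]-A)@a*1e3 for r,c in w];print("extent",min(s),max(s))
o=bot.get_obs();print(delta([A[0],A[1],.255],yawx(a)))
```

```text
A [0.57352552 0.18686453] wing yaw 108.0406 rms 0.0010036413713143803 axis offset from edge -0.006388218427991149 angle 2.2102954
extent -21.635050895753018 35.55130422342173
(array([ 1.4,  1.1, -0.2]), array([ -0.05,   0.08, -36.39]))
```

drive_tool(
  steps=[
    [1.4,1.1,0,0,0,0,1],
    [0,0,0,0,0,-9.1,1],
    [0,0,0,0,0,-9.1,1],
    [0,0,0,0,0,-9.1,1],
    [0,0,0,0,0,-9.1,1],
    [0,0,40,0,0,0,1],
    [0,0,0,0,0,0,1],
    [0,0,0,0,0,0,1],
  ],
)

```text
time_s: 10.98
eef_pos: [0.5743, 0.1879, 0.2163]
eef_rot: [179.9, 0.0, 108.1]
force: [0.0, -0.1, 0.2]
opening: 0.0854
grip_force: 0.0
```

Run:
```python
from h import *
print(bot.get_obs()['joints'],delta([.57353,.18686,.138],108))
```

```text
[  5.70965198  30.36314945 -38.15809575 101.386229    22.18165903
  55.88782757 -23.22515054] (array([-0.7, -1.1, 78.3]), array([0.06, 0.01, 0.06]))
```

drive_tool(
  steps=[
    [-0.7,-1,30,0,0,0,1],
    [0,0,30,0,0,0,1],
    [0,0,18,0,0,0,1],
    [0,0,0,0,0,0,1],
    [0,0,0,0,0,0,-1],
    [0,0,0,0,0,0,-1],
    [0,0,0,0,0,0,-1],
    [0,0,0,0,0,0,-1],
  ],
  newtons=60,
)

```text
time_s: 11.98
eef_pos: [0.5732, 0.1872, 0.1389]
eef_rot: [-180.0, 0.1, 108.1]
force: [-18.3, -6.0, 19.4]
opening: 0.0122
grip_force: 12.6
```

drive_tool(
  steps=[
    [0,0,0,0,0,0,-1],
    [0,0,0,0,0,0,-1],
    [0,0,0,0,0,0,-1],
  ],
)

```text
time_s: 12.35
eef_pos: [0.5728, 0.1871, 0.1391]
eef_rot: [-180.0, 0.1, 108.1]
force: [-3.3, -2.8, 11.3]
opening: 0.011
grip_force: 62.4
```

Run:
```python
from h import *
o=bot.get_obs();print(o['joints'],o['ft_torque'],o['force'],delta([.57353,.18686,.138],108))
```

```text
[  3.33185459  35.50550063 -35.10780345 104.75034894  26.70522266
  48.24030273 -26.90273563] [-0.49417973  0.88764503 -0.08455936] [-3.34174724 -2.83097319 11.30979548] (array([-0.4,  0.6,  1.1]), array([-0.02,  0.08,  0.08]))
```

drive_tool(
  steps=[
    [0,0,0,0,0,8,-1],
    [0,0,0,0,0,8,-1],
    [0,0,0,0,0,8,-1],
    [0,0,0,0,0,8,-1],
    [0,0,0,0,0,8,-1],
    [0,0,0,0,0,8,-1],
    [0,0,0,0,0,8,-1],
    [0,0,0,0,0,8,-1],
  ],
)

```text
time_s: 13.35
eef_pos: [0.5736, 0.1868, 0.1391]
eef_rot: [179.9, -0.0, 43.9]
force: [-1.8, -2.4, 8.0]
opening: 0.0113
grip_force: 61.9
```

drive_tool(
  steps=[
    [0,0,0,0,0,8,-1],
    [0,0,0,0,0,8,-1],
    [0,0,0,0,0,8,-1],
    [0,0,0,0,0,8,-1],
    [0,0,0,0,0,8,-1],
    [0,0,0,0,0,0,-1],
  ],
)

```text
time_s: 14.1
eef_pos: [0.5738, 0.1863, 0.1391]
eef_rot: [179.9, -0.1, 4.0]
force: [-0.8, -2.4, 8.8]
opening: 0.0112
grip_force: 62.1
```

Run:
```python
from h import *
o=bot.get_obs();print(o['joints'],o['ft_torque'],o['force'],delta([.57353,.18686,.138],-18.6))
```

```text
[ -15.38988453   31.11424895   -8.93019689  105.85999118    6.87066715
   43.46735049 -114.02522573] [-0.67334736  0.41329576 -0.08357458] [-0.82120869 -2.43468205  8.82567506] (array([-0.3, -0.6,  1.1]), array([ 0.07, -0.12, 22.62]))
```

drive_tool(
  steps=[
    [0,0,0,0,0,8,-1],
    [0,0,0,0,0,7,-1],
    [0,0,0,0,0,3,-1],
    [0,0,0,0,0,0,-1],
  ],
)

```text
time_s: 14.6
eef_pos: [0.5738, 0.186, 0.1391]
eef_rot: [179.9, -0.1, -14.0]
force: [-1.9, -3.5, 8.7]
opening: 0.0111
grip_force: 62.2
```

Run:
```python
from h import *
o=bot.get_obs();print(o['joints'][6],o['eef_rot'],o['ft_torque'],o['effort'][6])
```

```text
-128.94724466511926 [ 1.79940527e+02 -1.08836614e-01 -1.39600180e+01] [-0.77204727  0.40991021 -0.05444033] -0.0012220162170706317
```

drive_tool(
  steps=[
    [0,0,0,0,0,2,-1],
    [0,0,0,0,0,2,-1],
    [0,0,0,0,0,0,-1],
  ],
)

```text
time_s: 14.98
eef_pos: [0.5738, 0.1859, 0.1391]
eef_rot: [180.0, -0.1, -18.0]
force: [-1.6, -3.7, 9.5]
opening: 0.0108
grip_force: 62.2
```

Run:
```python
from h import *
o=bot.get_obs();print(o['joints'][6],o['eef_rot'],o['ft_torque'],o['effort'][6])
```

```text
-132.25603335950106 [ 1.79954589e+02 -1.11490985e-01 -1.79599096e+01] [-0.76861694  0.43920042 -0.08869856] 0.02157322713173926
```

drive_tool(
  steps=[
    [0,0,0,0,0,2,-1],
    [0,0,0,0,0,0,-1],
  ],
)

```text
time_s: 15.22
eef_pos: [0.5738, 0.1859, 0.1391]
eef_rot: [179.9, -0.1, -19.8]
force: [-2.0, -3.6, 9.1]
opening: 0.0114
grip_force: 62.3
```

Run:
```python
from h import *
o=bot.get_obs();print(o['joints'][6],o['eef_rot'],o['ft_torque'],o['effort'][6])
```

```text
-133.80315272065818 [ 1.79920588e+02 -1.44658565e-01 -1.97562263e+01] [-0.82616206  0.45537211  0.63095019] -0.7050007022917271
```

drive_tool(
  steps=[
    [0,0,0,0,0,1,-1],
    [0,0,0,0,0,0,-1],
    [0,0,0,0,0,0,-1],
  ],
)

```text
time_s: 15.6
eef_pos: [0.5738, 0.186, 0.1391]
eef_rot: [179.9, -0.2, -20.6]
force: [-1.6, -5.2, 9.3]
opening: 0.0114
grip_force: 64.9
```

Run:
```python
from h import *
o=bot.get_obs();print(o['joints'][6],o['eef_rot'],o['ft_torque'],o['effort'][6])
```

```text
-134.56355077973586 [ 1.79902738e+02 -1.59487290e-01 -2.06320377e+01] [-0.85557096  0.43413572  1.05768004] -1.0862013325095177
```

The stop is clearly felt: the torque jumps at a yaw of about -18.5°, which matches the clamp's x axis. I back off to yaw 71.5°.

drive_tool(
  steps=[
    [0,0,0,0,0,-8,-1],
    [0,0,0,0,0,-8,-1],
    [0,0,0,0,0,-8,-1],
    [0,0,0,0,0,-8,-1],
    [0,0,0,0,0,-8,-1],
    [0,0,0,0,0,-8,-1],
    [0,0,0,0,0,-8,-1],
    [0,0,0,0,0,-8,-1],
  ],
)

```text
time_s: 16.6
eef_pos: [0.5736, 0.1868, 0.1391]
eef_rot: [179.9, -0.0, 43.3]
force: [-1.8, -2.8, 8.6]
opening: 0.0112
grip_force: 62.1
```

drive_tool(
  steps=[
    [0,0,0,0,0,-8,-1],
    [0,0,0,0,0,-8,-1],
    [0,0,0,0,0,-8,-1],
    [0,0,0,0,0,-4.4,-1],
    [0,0,0,0,0,0,-1],
    [0,0,0,0,0,0,-1],
  ],
)

```text
time_s: 17.35
eef_pos: [0.5733, 0.187, 0.1391]
eef_rot: [179.9, 0.0, 71.5]
force: [-3.0, -1.6, 10.4]
opening: 0.0111
grip_force: 62.3
```

Run:
```python
from h import *
o=bot.get_obs();print(o['time_s'],o['eef_rot'],o['ft_torque'],o['force'])
im=bot.camera("wrist")[:,:,::-1];t=bot.camera("top")[:,:,::-1]
cv2.imwrite("pics/end.png",np.vstack([cv2.resize(im[100:400,120:520],(560,420)),cv2.resize(t[160:220,230:470],(560,140))]))
```

```text
17.35 [1.79929434e+02 2.26635491e-02 7.15115120e+01] [-0.40878622  0.62705385  0.09664888] [-2.95141104 -1.57079369 10.38683191]
```

View pics/end.png

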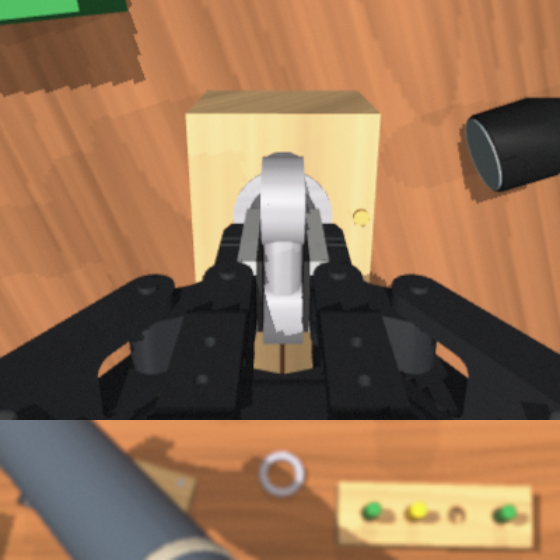

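The wing lies along the clamp's y axis, in the pads at (283,240), a quarter turn from the stud at (361,217). The ring and short pegs are where they were. I hand in.

```bash
python3 -c "
from station import bot
print(bot.finish_job())"
```

```text
the job is handed in; nothing more can be done
None
```

The job is handed in at about 17.5 s of the 64 s: the tall peg was lowered to the socket floor and released, and the thumbscrew was seated against its stop, backed off about 90° and is still gripped there.

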